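# Put the gel kit back in its rests

## Robot

A 7-joint arm with a two-finger parallel gripper is mounted at the origin on the work surface. World frame = base frame: x ahead of the robot, y to its left, z up, the work surface at z = 0. Lengths are in m, angles in degrees, forces in N, time in s.
With the tool pointing down it reaches from about 0.4 to 0.925 m from the base axis. Payload 4.1 kg.
Tool frame: the origin (TCP) lies on the centre line of the jaws, within the pads' length; the fingertips stand 11 mm ahead of it and the grasp point (between the pads) lies 8 mm behind it; x points along the fingers, y is the direction in which the jaws open and shut, and the axes are right-handed (so a half turn about x gives the same grasp; the last joint's range is limited). The gripper opens to 85 mm and grips with 20 to 120 N. Pads are 22 mm wide; open, the fingers measure 114 mm over their backs; the gripper's body (76 mm by 85 mm) begins 54 mm behind the grasp point. The pads swing forward as they close: fully open they stand 13 mm farther back than shut.
Start: joints at [-74.485, 22.827, 2.584, 88.041, -1.071, 69.15, -2.905], TCP at [0.235, 0.606, 0.242] pointing down, gripper open.
Joint ranges: [-161.44, 161.44], [-28.35, 127.94], [-78.24, 83.42], [0, 140.83], [-78.03, 258.03], [13.02, 114.36], [-168.23, 168.23]. Speed limits (degrees/s): [147.25, 147.25, 180, 180, 180, 180, 180].

## Interface

Orientations are given as a 3x3 rotation matrix whose columns are the frame's x, y, z axes.
In Python, from cell import arm, optics, close_job gives the robot as it stands.
- The arm moves only by the shell command python3 -m jog 'ROWS' [FORCE]. ROWS is JSON, a list that holds one entry, the list of rows, each a list of 5 numbers: the shift along the tool's x, y, z in cm, then the turn about the tool's x in degrees, then the opening, from -1 (shut) to 1 (fully open), so that 0 is half open. In form: [[[x, y, z, spin, claw], ...]]. A call has 1 to 20 rows; each row is the pose to reach, as a shift and turn from the pose commanded when the call began, along the tool's axes at that moment; what a row does not reach only later rows make up. A row lasts 1/10 s, in which the tool goes at most 50 mm and 8.59 degrees, less where a joint would pass 70% of its speed; a pose out of reach is approached as far as the arm can. A call with a gripper value outside its range is refused whole. The fingers move at their own pace and stop on an object; FORCE is the grip in N (left out, the last holds). Time passes only in rows, so rows that repeat a pose let the fingers close. It gives the time, the measured TCP pose, the force and the opening at its end, in the units of the state.
- arm.observe(): the state, without advancing time (a new reading comes with each control period).
- optics.get_image(name): name is "scene" or "side" or "wrist"; returns (picture, depth): 480x640x3 uint8, red, green, blue; 480x640 float32, m along the optical axis (not along the pixel's ray), 0 where there is no reading.
- optics.camera_params(name): a dict with "fx", "fy", "cx", "cy" (pixels), "R" (3x3) and "t" (3): a world point X has camera coordinates R X + t. Camera axes: x right, y down, z forward; pixel columns grow to the right and rows downward; lengths in m; the calibration is good to about 2 mm. A picture is of the moment at which its call begins: read the wrist's pose just before it. camera_params takes no time and is no camera call; for the wrist camera it gives the pose at the moment of the call.
- close_job(): hands the job in, once; it reports no verdict.
The state is a dict: "clock": time; "qpos": joint angles; "qd": joint speeds; "effort": joint torques, N m; "ee_pos": TCP position; "eef_rot": TCP orientation; "force": force on the tool from outside, world axes, zero at the start; "moment": the same for the moment, N m; "grip_width": finger opening in m.
Only numpy, scipy, OpenCV 4.12 (cv2) and the standard library are available. Lean on these libraries where they do the work, as an engineer would, in place of code of your own. Each camera call takes 0.05 s, during which the arm holds its last target.

## Task

Reset the gel bench: put each of the four loose kit pieces (the white electrode core, the square staining jar, the big round jar and the small round jar) upright into the grey moulded rest whose recess matches it in shape and size, sitting flat on the recess floor. Set the pieces down gently, do not drop them, and leave the two little conical flasks standing where they are.

Things in the scene. Friction and masses are not known exactly. Their poses are not given: they have to be found in the camera images.
- core_center (a point): Electrode core: upright white plastic block, 76 mm long (its x) x 34 mm wide (its y) x 60 mm high, with two thin brass posts on top at x = +28 and -28 mm reaching 74 mm above its underside. Loose, about 180 g. The point is on its axis, 37 mm above its underside; z up. Best gripped across the 34 mm width; alike when turned half round.
- dish_center (a point): Square staining jar: clear glass body 50 x 50 mm and 64 mm high, under a white lid 52 x 52 x 12 mm with a small round knob, 80 mm high in all. Loose, about 220 g. The point is on its axis, 40 mm above its underside; x and y are along its sides, z up. Alike at every quarter turn.
- big_jar_center (a point): Big round jar: amber glass, white screw cap, 56 mm diameter, 84 mm high. Loose, about 250 g. The point is on its axis, half-way up (42 mm above its underside), z up.
- small_jar_center (a point): Small round jar: amber glass, white screw cap, 32 mm diameter, 70 mm high. Loose, about 70 g. The point is on its axis, half-way up (35 mm above its underside), z up.
- core_rest: Oblong rest for the electrode core: light grey rim round a darker grey recess 92 mm (its x) x 50 mm (its y), fixed to the bench. Origin: centre of its underside, on the bench, z up. All rests: recess floor 3 mm and rim top 10 mm above the bench, rim wall 6 mm thick.
- dish_rest: Square rest for the staining jar: light grey rim round a darker grey recess 66 x 66 mm with sides along its x and y, fixed to the bench. Origin: centre of its underside, on the bench, z up. All rests: recess floor 3 mm and rim top 10 mm above the bench, rim wall 6 mm thick.
- big_rest: Large round rest for the big jar: light grey rim round a darker grey recess 72 mm in diameter, fixed to the bench. Origin: centre of its underside, on the bench, z up. All rests: recess floor 3 mm and rim top 10 mm above the bench, rim wall 6 mm thick.
- small_rest: Small round rest for the small jar: light grey rim round a darker grey recess 48 mm in diameter, fixed to the bench. Origin: centre of its underside, on the bench, z up. All rests: recess floor 3 mm and rim top 10 mm above the bench, rim wall 6 mm thick.
- flask_a_center (a point): Small conical glass flask, base 36 mm diameter, 60 mm high, standing loose among the things; to be left alone. The point is on its axis, 30 mm above the bench, z up.
- flask_b_center (a point): A second conical glass flask like the first (base 36 mm diameter, 60 mm high); to be left alone. The point is on its axis, 30 mm above the bench, z up.
Mind the look-alikes: they are no part of the job. Leave any black or yellow look-alike of the part that bears small_jar_center alone.

How it is judged:
By the outcome, as a careful person would: the job done as asked, in the order asked, and still so for the second after the job is handed in, with the robot touching nothing.
It also fails if it takes over 118 s, if anything falls off the work surface, if the arm or the gripper's body presses on something with over 40 N, if the wrist force passes 120 N, or if a joint passes its speed limit or range.

## Working session

There is one attempt and no reset: what is moved stays moved. The work goes in short steps, Python scripts to look and compute and a shell command to move; the robot and the scene stay as the last step left them, time stands still between calls to the robot, and variables do not carry over. Pictures are saved under pics/ and viewed, and the job is handed in when it is done.

```bash
ls; mkdir -p pics; python3 - <<'E'
from cell import arm, optics
import cv2
s=arm.observe()
for k in s: print(k,s[k])
for n in("scene","side","wrist"):
    p=optics.camera_params(n); print(n,p)
    im,d=optics.get_image(n); cv2.imwrite(f"pics/{n}0.png",im[:,:,::-1])
E
```

```text
pics
clock 0.0
qpos [-74.48616805  22.87397839   2.57976326  88.11457423  -1.07300908
  69.15118705  -2.9050255 ]
qd [ 0.03967557  0.0455621  -0.02878823  0.06205014  0.08602055  0.02179458
 -0.02583729]
effort [-1.27778608e-04 -4.75142562e+01  1.36462066e+00 -2.54217750e+01
  1.15525318e-02  9.24308348e-03 -1.22244410e-05]
ee_pos [0.23464998 0.60549803 0.24123695]
eef_rot [[-6.24123187e-04  3.61297585e-01  9.32450356e-01]
 [-1.91828469e-03  9.32448389e-01 -3.61298107e-01]
 [-9.99997965e-01 -2.01419977e-03  1.11108964e-04]]
force [ 0.24452946 -0.12742389 -0.37947692]
moment [ 0.04463802  0.02047584 -0.05593646]
grip_width 0.08545544852590017
scene {'fx': 456.27554508807214, 'fy': 456.27554508807214, 'cx': 327.4856396015492, 'cy': 236.5299584603179, 'R': array([[ 0.67915827,  0.73389125, -0.01215231],
       [ 0.52616348, -0.49833278, -0.68906926],
       [-0.51175779,  0.46159298, -0.7245936 ]]), 't': array([-0.35970061, -0.26077876,  1.25887418])}
side {'fx': 487.7984897037348, 'fy': 487.7984897037348, 'cx': 317.3639864877292, 'cy': 236.8399769442184, 'R': array([[-0.99717804, -0.07255524,  0.01927947],
       [-0.05502952,  0.53174473, -0.84511496],
       [ 0.05106576, -0.84379102, -0.53423685]]), 't': array([0.514325  , 0.09462965, 0.83274696])}
wrist {'fx': 365.4141196851483, 'fy': 365.4141196851483, 'cx': 323.11218055514496, 'cy': 236.20620801593512, 'R': array([[ 0.36205278,  0.93215631, -0.00154508],
       [ 0.89396896, -0.34675015,  0.2838729 ],
       [ 0.26407816, -0.10415823, -0.95886067]]), 't': array([-0.64939227, -0.03521295,  0.37929016])}
```

View pics/scene0.png

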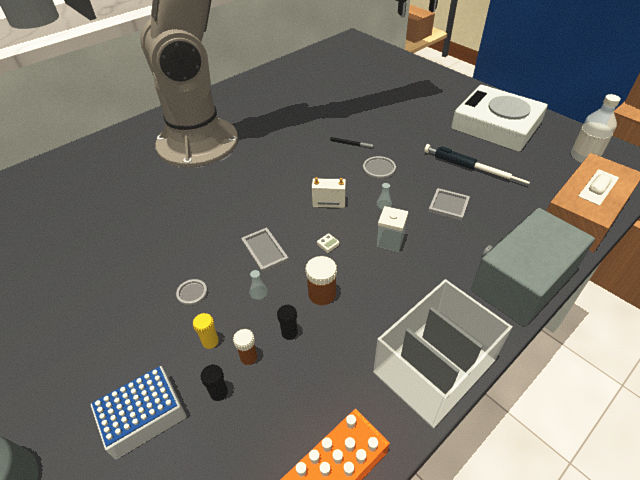

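View pics/side0.png

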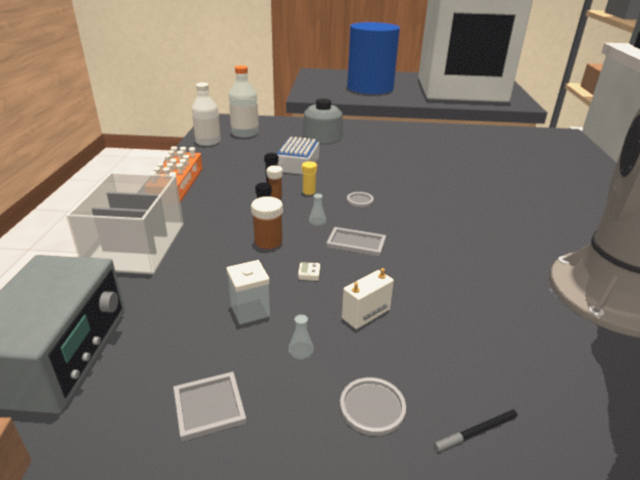

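View pics/wrist0.png

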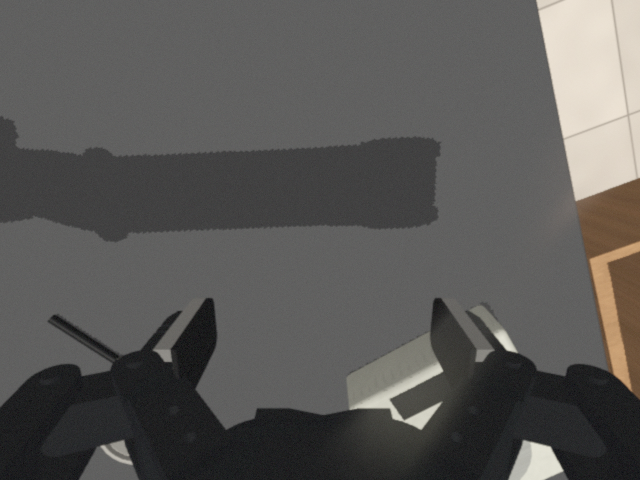

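Objects in the scene view:
- **Pieces:** core (329,193), square jar (392,228), big jar (321,280), small amber jar (245,347).
- **Look-alikes of the small jar:** yellow (206,331), black (288,322), black (214,382). I choose the amber one with the white cap.
- **Rests:** core (264,248), square (450,203), big round (380,167), small round (191,292).
- **Flasks:** (385,196) and (258,285).

```bash
cat > h.py <<'E'
import numpy as np, cv2
def cast(P,uv,z):
    uv=np.atleast_2d(uv).astype(float)
    r=np.c_[(uv[:,0]-P['cx'])/P['fx'],(uv[:,1]-P['cy'])/P['fy'],np.ones(len(uv))]
    R=np.array(P['R']);t=np.array(P['t'])
    d=r@R; o=-R.T@t
    return (o+d*((z-o[2])/d[:,2])[:,None])[:,:2]
def cloud(P,d):
    v,u=np.mgrid[0:480,0:640]; 
    c=np.stack([(u-P['cx'])/P['fx']*d,(v-P['cy'])/P['fy']*d,d],-1)
    X=(c-P['t'])@np.array(P['R']); X[d<=0]=np.nan
    return X
def proj(P,X):
    c=np.array(P['R'])@np.array(X)+P['t']; return c[0]/c[2]*P['fx']+P['cx'],c[1]/c[2]*P['fy']+P['cy']
E
python3 - <<'E'
from cell import arm, optics
from h import *
import pickle
D={}
for n in("scene","side"):
    P=optics.camera_params(n); im,d=optics.get_image(n); D[n]=(P,im,d)
pickle.dump(D,open('D0.pkl','wb'))
P,im,d=D['scene']
cv2.imwrite('pics/crop1.png',cv2.resize(im[150:410,160:480,::-1],None,fx=2.3,fy=2.3,interpolation=cv2.INTER_CUBIC))
X=cloud(P,d)
rois=dict(core=(329,193),dish=(392,228),big=(321,280),small=(245,347),yel=(206,331),blk1=(288,322),blk2=(214,382),flA=(385,196),flB=(258,285),rc=(264,248),rd=(450,203),rb=(380,167),rs=(191,292),rem=(328,243))
for k,(u,v) in rois.items(): print(k,np.round(X[v,u],3),np.round(cast(P,(u,v),0.01),3))
E
```

```text
core [0.444 0.085 0.043] [[0.416 0.11 ]]
dish [0.631 0.086 0.067] [[0.597 0.131]]
big [ 0.64  -0.117  0.081] [[ 0.597 -0.08 ]]
small [ 0.645 -0.291  0.06 ] [[ 0.616 -0.279]]
yel [ 0.573 -0.321  0.058] [[ 0.541 -0.312]]
blk1 [ 0.657 -0.209  0.062] [[ 0.628 -0.19 ]]
blk2 [ 0.666 -0.363  0.067] [[ 0.634 -0.355]]
flA [0.534 0.175 0.037] [[0.515 0.199]]
flB [ 0.539 -0.188  0.035] [[ 0.521 -0.179]]
rc [ 0.447 -0.108  0.005] [[ 0.45 -0.11]]
rd [0.633 0.294 0.006] [[0.635 0.29 ]]
rb [0.428 0.276 0.006] [[0.432 0.272]]
rs [ 0.44  -0.284  0.004] [[ 0.445 -0.285]]
rem [ 0.536 -0.004  0.014] [[ 0.533 -0.002]]
```

View pics/crop1.png

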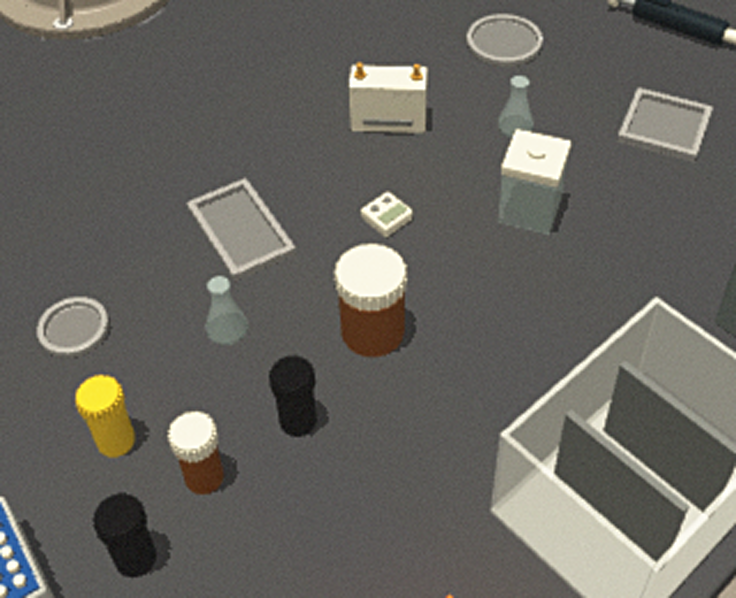

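The crop confirms the choice: the small jar at full-view (245,347) has amber glass and a white cap, while the yellow and black ones differ. Next I'll measure precisely.

```bash
python3 - <<'E'
from h import *
import pickle
D=pickle.load(open('D0.pkl','rb'))
tops=dict(core=((0.435,0.10),.060,.05),dish=((0.615,0.105),.076,.05),big=((0.635,-0.115),.084,.05),small=((0.64,-0.295),.070,.03),yel=((.573,-.321),.07,.03),b1=((.657,-.209),.07,.03),b2=((.666,-.363),.07,.03))
for n in D:
    P,im,d=D[n]; X=cloud(P,d)
    for k,(c,z,r) in tops.items():
        m=(np.abs(X[...,2]-z)<.005)&(np.hypot(X[...,0]-c[0],X[...,1]-c[1])<r)
        # top-plane contour by cast
        cs,_=cv2.findContours(m.astype(np.uint8),cv2.RETR_EXTERNAL,cv2.CHAIN_APPROX_NONE)
        q=X[m]
        if len(q)<20: print(n,k,len(q)); continue
        cc=max(cs,key=cv2.contourArea)[:,0]
        w=cast(P,cc,z).astype(np.float32)*1000
        (x,y),rad=cv2.minEnclosingCircle(w); rr=cv2.minAreaRect(w)
        print(n,k,len(q),'mean',np.round(q.mean(0),4),'circ',round(x),round(y),round(rad,1),'rect',np.round(rr[0],1),np.round(rr[1],1),round(rr[2],1))
    for k,c in dict(rc=(.447,-.108),rd=(.633,.292),rb=(.43,.274),rs=(.442,-.284)).items():
        m=(np.hypot(X[...,0]-c[0],X[...,1]-c[1])<.075)&(X[...,2]<.03)
        g=im.min(2); bench=np.median(g[m]);
        mm=(m&(g>90)&(np.ptp(im.astype(int),axis=2)<40)).astype(np.uint8)
        cs,_=cv2.findContours(mm,cv2.RETR_EXTERNAL,cv2.CHAIN_APPROX_NONE)
        cc=max(cs,key=cv2.contourArea)[:,0]
        w=cast(P,cc,.01).astype(np.float32)*1000
        (x,y),rad=cv2.minEnclosingCircle(w); rr=cv2.minAreaRect(w)
        e=cv2.fitEllipse(w)
        print(n,k,len(cc),bench,'ell',np.round(e[0],1),np.round(e[1],1),'rect',np.round(rr[0],1),np.round(rr[1],1),round(rr[2],1))
    print()
E
```

```text
scene core 338 mean [0.435  0.092  0.0599] circ 433 93 40.4 rect [434.6  91.3] [75.8 40. ] 43.4
scene dish 465 mean [0.6173 0.1026 0.076 ] circ 617 103 37.2 rect [617.  102.8] [52.1 56.1] 27.6
scene big 598 mean [ 0.6207 -0.0998  0.0837] circ 621 -100 29.6 rect [620.  -99.6] [56.  57.5] 84.0
scene small 283 mean [ 0.6337 -0.2849  0.0695] circ 634 -284 17.3 rect [ 633.6 -284.9] [33.3 32. ] 46.8
scene yel 269 mean [ 0.5607 -0.317   0.0695] circ 561 -316 17.5 rect [ 560.8 -316.8] [31.9 33.8] 58.7
scene b1 251 mean [ 0.645  -0.2019  0.0693] circ 645 -202 17.2 rect [ 645.5 -202.2] [32.8 33.1] 49.9
scene b2 335 mean [ 0.6528 -0.3593  0.0693] circ 654 -359 17.6 rect [ 652.9 -359. ] [32.3 32.8] 30.1
scene rc 121 88.0 ell [ 448.5 -109.4] [ 73.5 125.3] rect [ 450.  -109.5] [ 65.8 111.6] 78.3
scene rd 128 86.0 ell [633.1 288.7] [95.  97.9] rect [633.5 288.4] [80.6 93.1] 24.2
scene rb 78 86.0 ell [427.1 273.1] [83.1 87.4] rect [427.2 274.1] [84.7 88.4] 76.6
scene rs 80 86.0 ell [ 442.1 -283.7] [59.3 60.4] rect [ 442.6 -284.7] [60.4 60.6] 46.7

side core 747 mean [0.4324 0.0998 0.0602] circ 431 9
[... 287 characters left out ...]
631 -278 20.0 rect [ 630.9 -277.2] [32.7 36.4] 6.6
side yel 85 mean [ 0.56   -0.3112  0.0696] circ 561 -310 21.9 rect [ 561.4 -310.1] [41.2 28.6] 67.7
side b1 96 mean [ 0.6448 -0.1975  0.0697] circ 642 -195 19.6 rect [ 645.4 -196.3] [38.9 27.7] 69.3
side b2 75 mean [ 0.6522 -0.3547  0.0694] circ 650 -353 20.7 rect [ 652.8 -353.5] [41.1 27.3] 81.8
side rc 181 104.0 ell [447.5 -93.1] [143.7 145.4] rect [447.9 -93. ] [146.3 145.7] 87.5
side rd 329 98.0 ell [630.1 299.5] [145.6 146.1] rect [630.2 299.2] [146.5 147. ] 68.9
side rb 336 98.0 ell [430.8 281.9] [145.8 146. ] rect [430.4 281.5] [145.9 147. ] 4.8
side rs 151 99.0 ell [ 442.8 -266.2] [143.  145.8] rect [ 442.8 -267.3] [148.2 146.3] 47.9
```

```bash
cat >> h.py <<'E'
def shift(s,target):
    """cm shift in tool axes to reach world TCP target"""
    return np.round((np.array(s['eef_rot']).T@(np.array(target)-s['ee_pos']))*100,2)
def yang(s):
    """world angle of jaw axis, mod 180, and spin sign info"""
    R=np.array(s['eef_rot']); return np.degrees(np.arctan2(R[1,1],R[0,1]))
E
python3 -m jog '[[[-4,0,0,0,1],[-8,0,0,0,1],[-12,-4,4,0,1],[-12,-8,8,0,1],[-12,-12,12,0,1],[-12,-16,16,0,1],[-12,-20,20,0,1],[-12,-24,24,0,1],[-12,-27,28,0,1],[-12,-30,32,0,1],[-12,-33,35,0,1],[-12,-36,38,0,1],[-12,-39,41,0,1],[-12,-42,44,0,1],[-12,-45,47,0,1],[-12,-46,48,0,1],[-12,-46,48,0,1],[-12,-46,48,0,1],[-12,-46,48,0,1]]]'
python3 - <<'E'
from cell import arm, optics
from h import *
s=arm.observe(); print(s['ee_pos'],s['qpos'],yang(s))
P=optics.camera_params('wrist'); im,d=optics.get_image('wrist')
cv2.imwrite('pics/w1.png',im[:,:,::-1])
print(-np.array(P['R']).T@P['t'],P['R'][2])
E
```

```text
clock: 2.15
ee_pos: [0.5159, 0.0055, 0.3621]
eef_rot: [[-0.001, 0.359, 0.933], [0.001, 0.933, -0.359], [-1.0, 0.001, -0.001]]
force: [-0.8, 0.5, -0.3]
grip_width: 0.085
[0.51589853 0.00547018 0.36209165] [-36.02043681   5.35117754  33.50551512  96.38500389  -3.05920086
  79.19294869  66.91441076] 68.96877552591894
[0.44756056 0.03204211 0.49348582] [ 0.26434069 -0.10094395 -0.95913206]
```

View pics/w1.png

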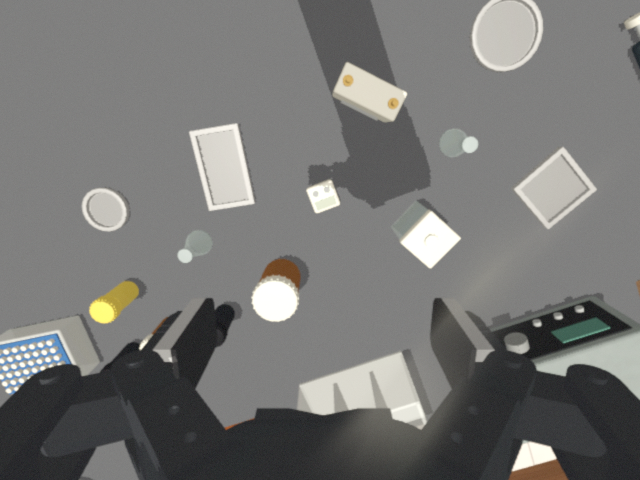

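The wrist view shows all four rests (core 222,167; dish 556,188; big 507,34; small 105,210). It also shows the core (370,92), dish (425,235), big jar (278,290) and flasks (458,143) and (195,246). I'll measure in this view.

```bash
cat > meas.py <<'E'
from h import *
def rest(P,im,d,c,r=.068,th=None):
    X=cloud(P,d); m=(np.hypot(X[...,0]-c[0],X[...,1]-c[1])<r)&(X[...,2]<.03)
    g=im.min(2).astype(float)
    t,_=cv2.threshold(im.min(2)[m].reshape(-1,1),0,255,cv2.THRESH_OTSU)
    mm=(m&(g>(th or t))).astype(np.uint8)
    cs,_=cv2.findContours(mm,cv2.RETR_EXTERNAL,cv2.CHAIN_APPROX_NONE)
    cc=max(cs,key=cv2.contourArea)[:,0]
    w=cast(P,cc,.01).astype(np.float32)*1000
    M=cv2.moments(w.reshape(-1,1,2)); rr=cv2.minAreaRect(w)
    return t,np.round([M['m10']/M['m00'],M['m01']/M['m00']],1),'rect',np.round(rr[0],1),np.round(rr[1],1),round(rr[2],1)
def top(P,im,d,c,z,r,tol=.004):
    X=cloud(P,d)
    m=(np.abs(X[...,2]-z)<tol)&(np.hypot(X[...,0]-c[0],X[...,1]-c[1])<r)
    q=X[m]
    if len(q)<20: return len(q)
    w=(q[:,:2]*1000).astype(np.float32); rr=cv2.minAreaRect(w);(x,y),rad=cv2.minEnclosingCircle(w)
    return len(q),np.round(q.mean(0)*1000,1),'circ',round(x,1),round(y,1),round(rad,1),'rect',np.round(rr[0],1),np.round(rr[1],1),round(rr[2],1)
E
python3 - <<'E'
from cell import arm, optics
from meas import *
import pickle
D=pickle.load(open('D0.pkl','rb'))
P=optics.camera_params('wrist'); im,d=optics.get_image('wrist'); D['wrist']=(P,im,d); pickle.dump(D,open('D1.pkl','wb'))
for n in D:
    P,im,d=D[n]
    for k,c in dict(rc=(.447,-.108),rd=(.633,.292),rb=(.43,.274),rs=(.442,-.284)).items():
        try: print(n,k,*rest(P,im,d,c))
        except Exception as e: print(n,k,e)
    for k,(c,z,r) in dict(core=((0.435,0.095),.060,.05),dish=((0.615,0.105),.076,.05),big=((0.62,-0.097),.084,.04),small=((0.633,-0.282),.070,.025)).items():
        print(n,k,*np.atleast_1d(top(P,im,d,c,z,r,.0025)) if False else top(P,im,d,c,z,r,.0025))
# bench depth check
for n in D:
    P,im,d=D[n]; X=cloud(P,d); m=(np.hypot(X[...,0]-.53,X[...,1]+.05)<.03); print(n,np.nanmedian(X[m][:,2]))
E
```

```text
scene rc 117.0 [ 448.1 -109.3] rect [ 448.  -109.2] [ 63.4 105.3] 78.1
scene rd 117.0 [632.1 291.7] rect [631.8 291.9] [77.8 80.1] 23.7
scene rb 115.0 [426.1 274.3] rect [425.7 273.8] [82.3 81.8] 16.4
scene rs 118.0 [ 441.8 -283.3] rect [ 441.6 -283.5] [58.6 57.9] 1.5
scene core 284 [433.7  92.3  60. ] circ 431.9 93.9 40.6 rect [432.3  93.5] [76. 37.] 43.7
scene dish 410 [617.  102.9  76. ] circ 615.2 103.3 35.5 rect [616.2 103.8] [51.6 55.1] 27.8
scene big 565 [620.2 -99.1  83.9] circ 619.0 -98.8 29.3 rect [619.6 -98.1] [55.3 55.4] 74.0
scene small 248 [ 633.2 -284.5   69.9] circ 632.6 -285.1 16.6 rect [ 633.5 -285.3] [31.  31.9] 33.9
side rc 131.0 [ 448.6 -108.3] rect [ 448.7 -108.4] [ 66.9 105.3] 78.3
side rd 129.0 [632.3 292.5] rect [632.3 292.5] [79.2 80.3] 23.8
side rb 129.0 [426.1 275.9] rect [426.  275.7] [82.7 82.8] 5.0
side rs 126.0 [ 441.4 -280.1] rect [ 441.1 -279.6] [59.2 57.2] 6.2
side core 638 [432.1  98.8  60.3] circ 431.1 96.2 40.9 rect [431.8  95.6] [77.7 35.9] 43.2
side dish 685 [614.8 109.6  76.3] circ 615.6 105.9 35.9 rect [615.3 106.8] [51.7 54.5] 26.9
side big 
[... 210 characters left out ...]
rect [ 446.8 -108.6] [ 63.3 105.1] 78.1
wrist rd 160.0 [630.5 292.3] rect [630.7 292.4] [79.6 79. ] 23.8
wrist rb 160.0 [426.1 272.9] rect [427.6 273.7] [83.3 74.6] 69.0
wrist rs 161.0 [ 439.4 -281.7] rect [ 439.1 -281.7] [59.  57.8] 68.9
wrist core 2032 [430.3  94.8  59.8] circ 430.8 94.9 40.6 rect [430.6  95.3] [75.9 33.9] 44.0
wrist dish 1646 [612.8 106.   75.7] circ 614.4 106.1 35.4 rect [613.9 106.2] [52.5 51.9] 27.9
wrist big 1434 [616.3 -96.3  83.7] circ 617.0 -96.5 28.6 rect [616.9 -96.8] [54.6 55.6] 28.7
wrist small 30 [ 618.  -288.9   69.1] circ 619.0 -288.0 9.3 rect [ 617.3 -288.8] [ 4.6 18.6] 23.5
scene 0.00015607368305226477
side 0.00044865176923331593
wrist 0.001303864826331359
```

```bash
python3 - <<'E'
from h import *
import pickle
from cell import arm
D=pickle.load(open('D1.pkl','rb'))
P=D['wrist'][0]
print('flA',cast(P,(452,143),.005),'flB',cast(P,(201,242),.005))
P,im,d=D['scene'];X=cloud(P,d)
print('box edge',X[262,478],X[230,520],X[300,520],'bin',X[285,447],X[340,378])
for n in ('scene','wrist'):
    P,im,d=D[n];X=cloud(P,d)
    m=(X[...,2]>.1)&(X[...,2]<.2)&(X[...,0]>.3)&(X[...,0]<.9)&(abs(X[...,1])<.5)
    q=X[m]; print(n,len(q),q.min(0) if len(q) else 0,q.max(0) if len(q) else 0)
s=arm.observe()
for t in ((.431,.095,.14),): print(shift(s,t))
E
```

```text
flA [[0.52471887 0.18195045]] flB [[ 0.52872661 -0.18185409]]
box edge [7.80607081e-01 1.94246017e-01 2.63988208e-04] [0.82275062 0.23184769 0.10023365] [0.90271419 0.12103672 0.0599299 ] bin [0.80869185 0.02214362 0.10266105] [ 0.8027853  -0.14497797  0.1081064 ]
scene 2835 [ 0.7998394  -0.14668823  0.10000037] [0.89995165 0.31558311 0.11323217]
wrist 1248 [ 0.79735817 -0.02736772  0.10000048] [0.89965638 0.30524393 0.11115553]
[ 22.23   5.3  -11.13]
```

```bash
python3 -m jog '[[[2,0.5,-1,-7,1],[5,1,-2.2,-14,1],[8,1.6,-3.4,-21,1],[11,2.2,-4.6,-28,1],[14,2.8,-5.8,-35,1],[17,3.4,-7,-42,1],[19,4,-8.2,-49,1],[21,4.6,-9.6,-56,1],[22,5.3,-11.1,-63,1],[22,5.3,-11.1,-65,1],[22,5.3,-11.1,-65,1],[22,5.3,-11.1,-65,1]]]' 40
python3 - <<'E'
from cell import arm, optics
from meas import *
s=arm.observe(); print(s['ee_pos'],s['qpos'],yang(s),shift(s,(.431,.095,.032)))
P=optics.camera_params('wrist'); im,d=optics.get_image('wrist')
cv2.imwrite('pics/w2.png',im[:,:,::-1])
print(top(P,im,d,(.431,.095),.06,.05,.003))
E
```

```text
clock: 3.45
ee_pos: [0.4322, 0.0939, 0.1427]
eef_rot: [[0.001, -0.693, 0.721], [0.001, 0.721, 0.693], [-1.0, -0.0, 0.001]]
force: [0.0, 0.3, 0.4]
grip_width: 0.0854
[0.43216314 0.09392477 0.14267333] [-38.52193219   8.41759458  22.61552301 122.18580129  -4.22846937
  50.05242898 120.43227214] 133.8435683819609 [11.07  0.16 -0.02]
(5941, array([428.1,  93.3,  59.8]), 'circ', 429.9, 95.2, 40.8, 'rect', array([429.8,  94.9]), array([75.5, 34. ]), 43.9)
```

View pics/w2.png

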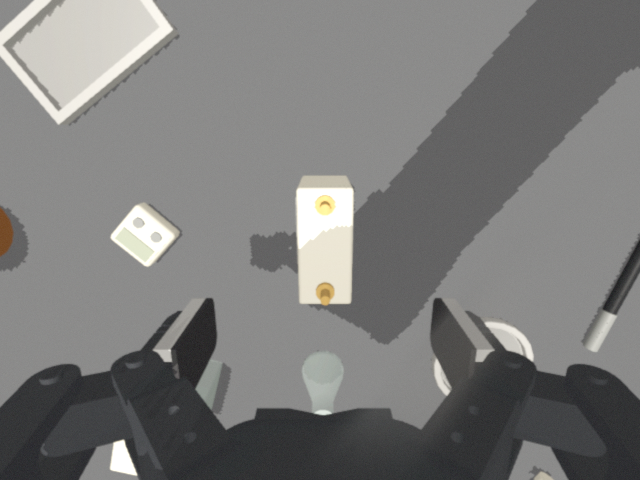

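The core is centred between the jaws at (325,240) and its long side lies along the pads. Descending and gripping.

```bash
python3 -m jog '[[[3,0.2,0,0,1],[6,0.2,0,0,1],[8,0.2,0,0,1],[10,0.2,0,0,1],[11.1,0.2,0,0,1],[11.1,0.2,0,0,1],[11.1,0.2,0,0,-0.4],[11.1,0.2,0,0,-0.4],[11.1,0.2,0,0,-0.4],[11.1,0.2,0,0,-0.4],[11.1,0.2,0,0,-0.4],[11.1,0.2,0,0,-0.4],[11.1,0.2,0,0,-0.4]]]' 40
python3 -c "
from cell import arm
s=arm.observe();print(s['ee_pos'],s['grip_width'],s['force'])"
```

```text
clock: 4.8
ee_pos: [0.4313, 0.095, 0.0321]
eef_rot: [[0.001, -0.692, 0.722], [0.001, 0.722, 0.692], [-1.0, -0.0, 0.002]]
force: [-0.7, -0.2, 5.9]
grip_width: 0.0338
[0.43129904 0.09499292 0.03211277] 0.03379045667328177 [-0.66904971 -0.21359243  5.90973154]
```

```bash
python3 -m jog '[[[-0.5,0,0,0,-0.4],[-2,0,0,0,-0.4],[-4,0,0,0,-0.4],[-6,0,0,0,-0.4],[-7,-1,-0.8,4,-0.4],[-7,-2.5,-2,10,-0.4],[-7,-4.3,-3.5,17,-0.4],[-7,-6.1,-5,24,-0.4],[-7,-7.9,-6.5,31,-0.4],[-7,-9.7,-8,38,-0.4],[-7,-11.5,-9.5,44,-0.4],[-7,-13,-10.8,50,-0.4],[-7,-14.4,-11.9,54,-0.4],[-7,-15.3,-12.6,55.7,-0.4],[-7,-15.8,-12.9,55.7,-0.4],[-7,-15.8,-12.9,55.7,-0.4],[-7,-15.8,-12.9,55.7,-0.4]]]'
python3 - <<'E'
from cell import arm, optics
from meas import *
s=arm.observe(); print(s['ee_pos'],s['grip_width'],yang(s),shift(s,(.4475,-.1087,.036)))
P=optics.camera_params('wrist'); im,d=optics.get_image('wrist')
cv2.imwrite('pics/w3.png',im[:,:,::-1])
print(top(P,im,d,(.4475,-.1087),.130,.06,.01)); print(rest(P,im,d,(.4475,-.1087)))
im,d=optics.get_image('side'); cv2.imwrite('pics/s3.png',im[120:360,200:520,::-1])
E
```

```text
clock: 6.5
ee_pos: [0.4468, -0.1078, 0.1011]
eef_rot: [[-0.0, 0.204, 0.979], [0.001, 0.979, -0.204], [-1.0, 0.001, -0.001]]
force: [-0.1, 0.8, -1.8]
grip_width: 0.0336
[ 0.44682472 -0.10780535  0.10113746] 0.033645937143060294 78.20493719418901 [ 6.51 -0.08  0.09]
(21370, array([ 434.8, -104.7,  129.4]), 'circ', 434.5, -104.5, 48.2, 'rect', array([ 435.1, -105.4]), array([70.7, 68.1]), 35.1)
(165.0, array([ 406.8, -106.9]), 'rect', array([ 417.2, -103. ]), array([62. , 43.2]), 78.2)
```

View pics/w3.png

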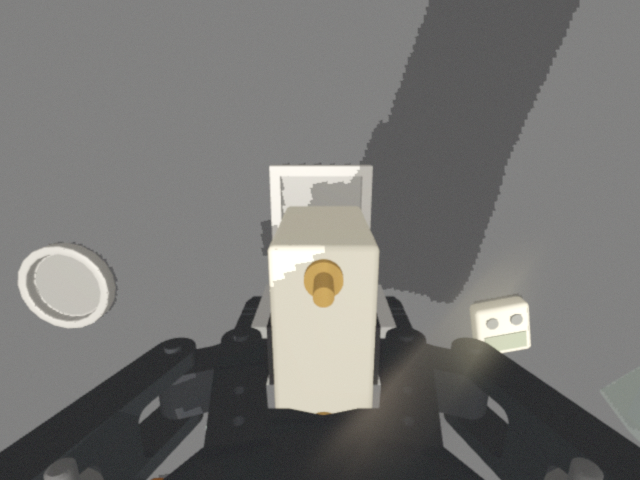

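View pics/s3.png

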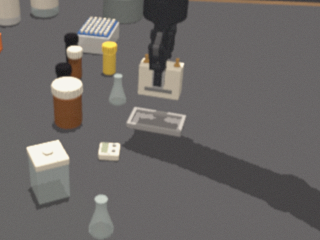

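The core hangs squarely over its rest (far rim edge at (321,172), parallel to the core). Lowering gently.

```bash
python3 -m jog '[[[1.5,-0.1,0.1,0,-0.4],[3,-0.1,0.1,0,-0.4],[4.5,-0.1,0.1,0,-0.4],[5.5,-0.1,0.1,0,-0.4],[6,-0.1,0.1,0,-0.4],[6.3,-0.1,0.1,0,-0.4],[6.5,-0.1,0.1,0,-0.4],[6.6,-0.1,0.1,0,-0.4],[6.7,-0.1,0.1,0,-0.4],[6.7,-0.1,0.1,0,-0.4]]]'
python3 -c "
from cell import arm
s=arm.observe();print(s['ee_pos'],s['grip_width'],s['force'])"
```

```text
clock: 7.6
ee_pos: [0.448, -0.1098, 0.0351]
eef_rot: [[0.001, 0.206, 0.979], [0.001, 0.979, -0.206], [-1.0, 0.001, 0.001]]
force: [-1.6, 0.3, 5.2]
grip_width: 0.0333
[ 0.44796233 -0.10982616  0.0351353 ] 0.033344073139079625 [-1.60073596  0.312454    5.19828373]
```

```bash
python3 -m jog '[[[0,0,0,0,-0.1],[0,0,0,0,0.2],[0,0,0,0,0.5],[0,0,0,0,0.5],[0,0,0,0,0.5],[-1.5,0,0,0,0.5],[-4,0,0,0,0.5],[-7,0,0,0,0.5],[-10,0,0,0,0.5],[-12,0,0,0,0.7],[-12,0,0,0,1]]]'
python3 - <<'E'
from cell import arm, optics
from meas import *
s=arm.observe(); print(s['ee_pos'],s['grip_width'],yang(s),s['qpos'],shift(s,(.6145,.106,.155)))
for n in('side','scene'):
    P=optics.camera_params(n); im,d=optics.get_image(n)
    print(top(P,im,d,(.4475,-.1087),.063,.05,.0025))
    print(top(P,im,d,(.6145,.106),.076,.05,.0025))
    cv2.imwrite(f'pics/{n}4.png',im[:,:,::-1])
E
```

```text
clock: 8.7
ee_pos: [0.4497, -0.1101, 0.1568]
eef_rot: [[0.006, 0.206, 0.979], [0.001, 0.979, -0.206], [-1.0, 0.002, 0.006]]
force: [0.2, 0.1, 0.6]
grip_width: 0.0841
[ 0.44972117 -0.11013505  0.1567708 ] 0.08407703816190536 78.12309595925997 [-28.20672495  11.07284573  41.20164831 119.39762536  -9.34668762
  52.25864061  96.29457282] [ 0.29 24.54 11.68]
(358, array([ 448.3, -104.9,   63.3]), 'circ', 448.2, -108.2, 40.4, 'rect', array([ 448. , -108.5]), array([38. , 75.6]), 78.9)
(682, array([614.6, 109.9,  76.3]), 'circ', 615.5, 107.8, 35.6, 'rect', array([615.2, 107. ]), array([51.8, 54. ]), 27.5)
(391, array([ 450.2, -110.8,   63. ]), 'circ', 447.3, -110.3, 41.2, 'rect', array([ 447.8, -110. ]), array([34.5, 78.7]), 78.9)
(405, array([616.8, 103.6,  76. ]), 'circ', 615.5, 104.7, 35.5, 'rect', array([615.5, 104.7]), array([51.7, 54. ]), 27.5)
```

View pics/scene4.png

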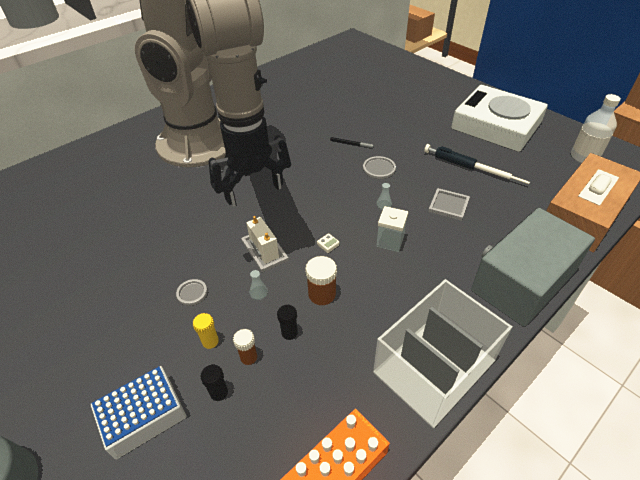

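The scene view shows the core seated in its rest at (264,243), top at 63 mm. Next is the square jar.

```bash
python3 -m jog '[[[0,2,1,5,1],[0,5.5,2.6,12,1],[0,9,4.3,19,1],[0,12.5,6,26,1],[0,16,7.6,33,1],[0,19.5,9.3,40,1],[0,22.5,10.7,46,1],[0,24.5,11.7,50,1],[0,24.5,11.7,50,1],[0,24.5,11.7,50,1],[0,24.5,11.7,50,1]]]'
python3 - <<'E'
from cell import arm, optics
from meas import *
s=arm.observe(); print(s['ee_pos'],s['grip_width'],yang(s),s['qpos'],shift(s,(.6145,.106,.034)))
P=optics.camera_params('wrist'); im,d=optics.get_image('wrist')
cv2.imwrite('pics/w5.png',im[:,:,::-1])
print(top(P,im,d,(.6145,.106),.076,.05,.003))
E
```

```text
clock: 9.9
ee_pos: [0.6114, 0.104, 0.1534]
eef_rot: [[-0.002, 0.883, 0.47], [-0.001, 0.47, -0.883], [-1.0, -0.002, 0.0]]
force: [-0.8, -0.4, 0.4]
grip_width: 0.0855
[0.61142708 0.10395024 0.15339584] 0.08552918193755868 28.016968270190013 [-44.954011    30.74505272  43.45336248  98.59406758 -23.78704966
  60.41624946  34.5410727 ] [11.94  0.4  -0.04]
(6387, array([613.1, 107.6,  75.7]), 'circ', 613.8, 106.2, 35.5, 'rect', array([613.8, 106.4]), array([52. , 51.8]), 27.9)
```

View pics/w5.png

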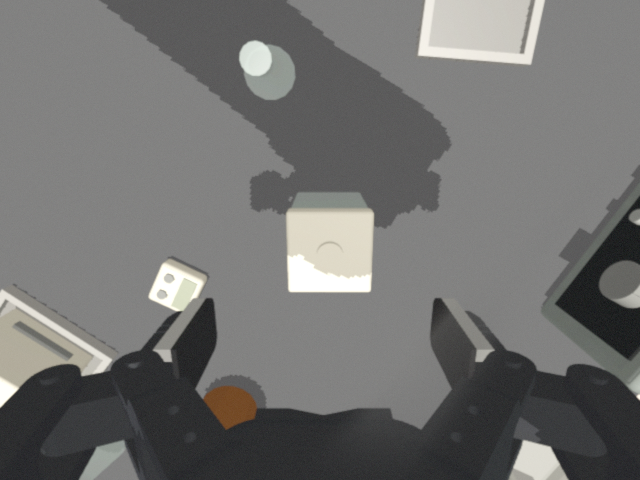

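The square jar is at (330,250), square to the jaws and about 3 mm off along y. I'll correct that while descending.

```bash
python3 -m jog '[[[0,0.3,-0.1,0,1],[3,0.3,-0.1,0,1],[6,0.3,-0.1,0,1],[9,0.3,-0.1,0,1],[11,0.3,-0.1,0,1],[11.9,0.3,-0.1,0,1],[11.9,0.3,-0.1,0,1],[11.9,0.3,-0.1,0,0],[11.9,0.3,-0.1,0,0],[11.9,0.3,-0.1,0,0],[11.9,0.3,-0.1,0,0],[11.9,0.3,-0.1,0,0],[11.9,0.3,-0.1,0,0]]]' 40
python3 -c "
from cell import arm
s=arm.observe();print(s['ee_pos'],s['grip_width'],s['force'])"
```

```text
clock: 11.25
ee_pos: [0.6154, 0.108, 0.0367]
eef_rot: [[0.001, 0.882, 0.471], [0.001, 0.471, -0.882], [-1.0, 0.002, 0.0]]
force: [-1.6, -1.2, 5.5]
grip_width: 0.0511
[0.6153565  0.10800167 0.03671652] 0.051077768791318756 [-1.58177616 -1.18788224  5.53246837]
```

```bash
python3 -m jog '[[[-0.5,0,0,0,0],[-2,0,0,0,0],[-4,0,0,0,0],[-6,0,0,0,0],[-8,0.4,-0.6,0,0],[-8,1.5,-2.3,1,0],[-8,3,-4.6,2,0],[-8,4.5,-6.9,3,0],[-8,6,-9.2,4.1,0],[-8,7.5,-11.5,4.1,0],[-8,8.8,-13.5,4.1,0],[-8,9.6,-14.8,4.1,0],[-8,10,-15.5,4.1,0],[-8,10,-15.5,4.1,0],[-8,10,-15.5,4.1,0]]]'
python3 - <<'E'
from cell import arm, optics
from meas import *
s=arm.observe(); print(s['ee_pos'],s['grip_width'],yang(s),s['force'],shift(s,(.6315,.2922,.0397)))
P=optics.camera_params('wrist'); im,d=optics.get_image('wrist')
cv2.imwrite('pics/w6.png',im[:,:,::-1])
im,d=optics.get_image('side'); cv2.imwrite('pics/s6.png',im[:,:,::-1])
E
```

```text
clock: 12.75
ee_pos: [0.63, 0.2902, 0.1155]
eef_rot: [[0.0, 0.914, 0.406], [-0.001, 0.406, -0.914], [-1.0, -0.0, 0.001]]
force: [0.3, -0.4, -1.6]
grip_width: 0.0508
[0.63000526 0.29019515 0.11549058] 0.05076523716634611 23.924655415945914 [ 0.34928411 -0.37433527 -1.58835433] [ 7.58  0.22 -0.13]
```

View pics/w6.png

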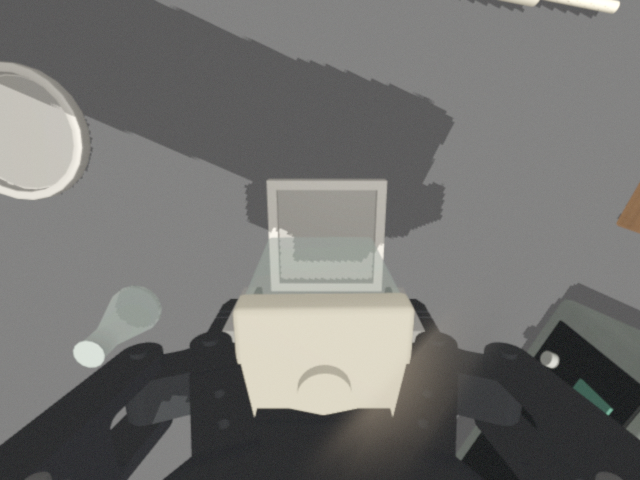

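View pics/s6.png

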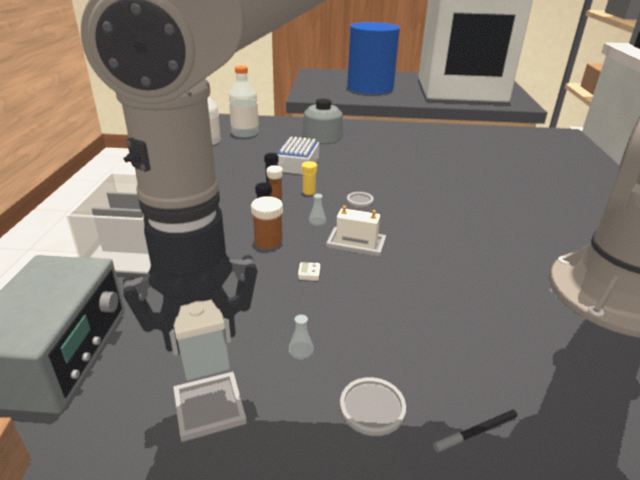

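```bash
python3 -m jog '[[[0,0.2,-0.2,0,0],[2,0.2,-0.2,0,0],[4,0.2,-0.2,0,0],[5.5,0.2,-0.2,0,0],[6.5,0.2,-0.2,0,0],[7,0.2,-0.2,0,0],[7.3,0.2,-0.2,0,0],[7.5,0.2,-0.2,0,0],[7.6,0.2,-0.2,0,0],[7.7,0.2,-0.2,0,0],[7.7,0.2,-0.2,0,0]]]'
python3 -c "
from cell import arm
s=arm.observe();print(s['ee_pos'],s['grip_width'],s['force'])"
```

```text
clock: 13.95
ee_pos: [0.6313, 0.2947, 0.0398]
eef_rot: [[0.001, 0.913, 0.407], [0.001, 0.407, -0.913], [-1.0, 0.001, -0.001]]
force: [-2.7, -0.9, 5.0]
grip_width: 0.0507
[0.63134393 0.29473368 0.03981333] 0.05066783403055692 [-2.65700679 -0.85767701  4.95399755]
```

```bash
python3 -m jog '[[[0,0,0,0,0.3],[0,0,0,0,0.5],[0,0,0,0,0.8],[0,0,0,0,0.8],[0,0,0,0,0.8],[0,0,0,0,0.8],[-1.5,0,0,0,0.8],[-4,0,0,0,0.8],[-7,0,0,0,0.8],[-10,0,0,0,1],[-12,0,0,0,1],[-12,0,0,0,1]]]'
python3 - <<'E'
from cell import arm, optics
from meas import *
s=arm.observe(); print(s['ee_pos'],s['grip_width'],yang(s),s['qpos'],shift(s,(.6175,-.0965,.155)))
for n in('side','scene','wrist'):
    P=optics.camera_params(n); im,d=optics.get_image(n)
    print(top(P,im,d,(.6315,.2922),.079,.05,.0025))
    print(rest(P,im,d,(.6315,.2922)))
    print(top(P,im,d,(.6175,-.097),.084,.05,.0025))
    cv2.imwrite(f'pics/{n}7.png',im[:,:,::-1])
E
```

```text
clock: 15.15
ee_pos: [0.6335, 0.2949, 0.1634]
eef_rot: [[0.007, 0.914, 0.407], [0.003, 0.407, -0.914], [-1.0, 0.008, -0.0]]
force: [0.6, 0.3, 1.0]
grip_width: 0.0855
[0.63349806 0.29492808 0.16339789] 0.08551597324297379 23.998645238550925 [-55.79618727  37.71679683  42.58062406  86.64642927 -27.04577638
  65.76719313  15.84173384] [  0.69 -17.39  35.11]
(1383, array([630.5, 296. ,  79.3]), 'circ', 631.0, 293.8, 34.9, 'rect', array([631.2, 293.5]), array([52.1, 53.2]), 24.4)
(119.0, array([625.6, 305.7]), 'rect', array([632.6, 291.6]), array([80.9, 92.6]), 23.8)
(374, array([618. , -93.8,  84.3]), 'circ', 617.7, -95.3, 29.7, 'rect', array([618.5, -95.1]), array([54.4, 54.8]), 48.3)
(314, array([632.5, 289.6,  79.1]), 'circ', 630.9, 290.8, 35.6, 'rect', array([631.9, 290.8]), array([52. , 53.1]), 25.8)
(121.0, array([635.2, 267.2]), 'rect', array([637.6, 278.6]), array([78. , 50.8]), 23.4)
(549, array([619.7, -99. ,  83.8]), 'circ', 619.0, -98.0, 28.9, 'rect', array([619.4, -98.7]), array([54.1, 55.6]), 11.4)
(6146, array([629.4, 294.4,  78.7]), 'circ', 629.9, 292.8, 35.8, 'rect', array([629.9, 293.3]), array([51.9, 52.2]), 24.0)
(121.0, array([629.2, 293. ]), 'rect', array([633.7, 287.2]), array([131.4,  93.5]), 22.5)
0
```

View pics/wrist7.png

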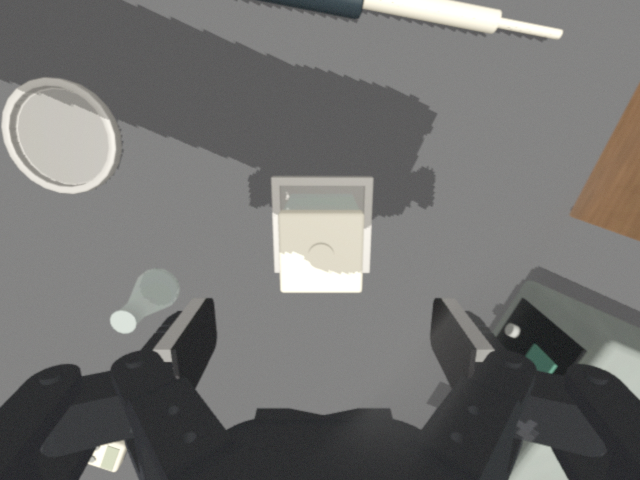

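View pics/side7.png

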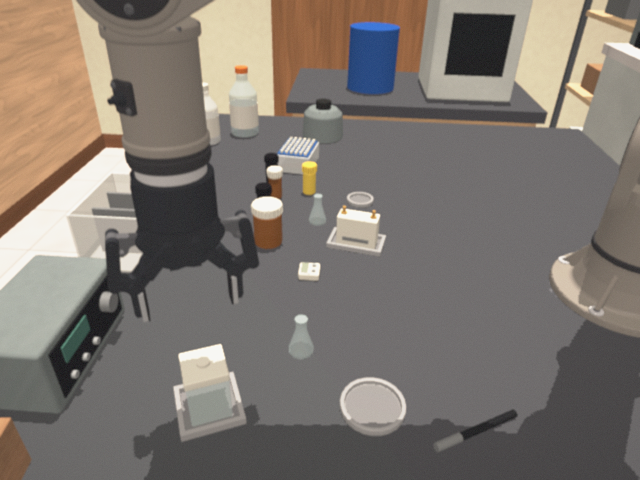

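The square jar is seated in its rest at side view (208,395), lid top at 79 mm. On to the big jar.

```bash
python3 -m jog '[[[0,-1.5,3,0,1],[0,-3.5,7,0,1],[0,-5.5,11,0,1],[0,-7.5,15,0,1],[0,-9.4,19,0,1],[0,-11.4,23,0,1],[0,-13.4,27,0,1],[0,-15.4,31,0,1],[0,-16.8,34,0,1],[0,-17.4,35.1,0,1],[0,-17.4,35.1,0,1],[0,-17.4,35.1,0,1]]]'
python3 - <<'E'
from cell import arm, optics
from meas import *
s=arm.observe(); print(s['ee_pos'],s['grip_width'],yang(s),s['qpos'],shift(s,(.6175,-.0968,.037)))
P=optics.camera_params('wrist'); im,d=optics.get_image('wrist')
cv2.imwrite('pics/w8.png',im[:,:,::-1])
print(top(P,im,d,(.6175,-.097),.084,.05,.003))
E
```

```text
clock: 16.5
ee_pos: [0.6148, -0.0945, 0.1574]
eef_rot: [[-0.001, 0.913, 0.409], [0.002, 0.409, -0.913], [-1.0, -0.001, -0.002]]
force: [0.8, 0.0, 0.6]
grip_width: 0.0855
[ 0.61481131 -0.09446679  0.15736994] 0.08546156923851105 24.12493518811871 [-27.43527182  31.18319141  45.05610545  98.17338097 -24.82330743
  61.19289787  49.89833204] [12.04  0.16  0.35]
(6334, array([616.7, -96. ,  83.7]), 'circ', 617.2, -97.2, 29.1, 'rect', array([617.8, -97.2]), array([57., 57.]), 27.3)
```

View pics/w8.png

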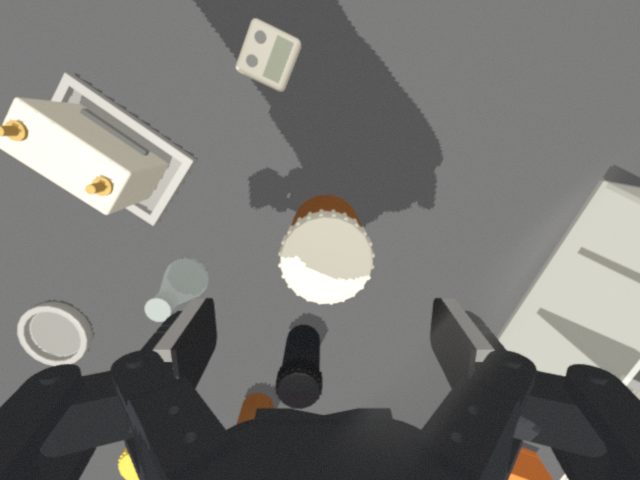

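The big jar is at (326,258). The black look-alike at (300,365) and the flask at (185,285) are clear of the fingers.

```bash
python3 -m jog '[[[0,0.1,0.4,0,1],[3,0.1,0.4,0,1],[6,0.1,0.4,0,1],[9,0.1,0.4,0,1],[11,0.1,0.4,0,1],[12,0.1,0.4,0,1],[12,0.1,0.4,0,1],[12,0.1,0.4,0,0.1],[12,0.1,0.4,0,0.1],[12,0.1,0.4,0,0.1],[12,0.1,0.4,0,0.1],[12,0.1,0.4,0,0.1],[12,0.1,0.4,0,0.1]]]' 45
python3 - <<'E'
from cell import arm, optics
from h import *
s=arm.observe();print(s['ee_pos'],s['grip_width'],s['force'],shift(s,(.4265,.2743,.1167)))
E
```

```text
clock: 17.85
ee_pos: [0.6186, -0.1001, 0.0402]
eef_rot: [[0.003, 0.913, 0.407], [0.001, 0.407, -0.913], [-1.0, 0.003, 0.001]]
force: [-0.8, 0.4, 6.8]
grip_width: 0.0543
[ 0.61863171 -0.10005729  0.04017416] 0.054346150118043016 [-0.76038361  0.38661771  6.8292506 ] [ -7.69  -2.29 -42.01]
```

```bash
python3 -m jog '[[[-0.5,0,0,0,0.1],[-2,0,0,0,0.1],[-4,0,0,0,0.1],[-6.5,0,0,0,0.1],[-9,-0.1,-1,0,0.1],[-9,-0.2,-3,0,0.1],[-9,-0.4,-6,0,0.1],[-9,-0.6,-9.5,0,0.1],[-9,-0.8,-13,0,0.1],[-9,-1,-16.5,0,0.1],[-9,-1.2,-20,0,0.1],[-9,-1.4,-23.5,0,0.1],[-9,-1.6,-27,0,0.1],[-9,-1.8,-30.5,0,0.1],[-9,-2,-34,0,0.1],[-9,-2.1,-37,0,0.1],[-9,-2.2,-39.5,0,0.1],[-9,-2.3,-41,0,0.1],[-9,-2.3,-41.7,0,0.1],[-9,-2.3,-41.7,0,0.1]]]'
python3 -m jog '[[[0,0,0,0,0.1],[0,0,0,0,0.1],[0,0,0,0,0.1]]]'
python3 - <<'E'
from cell import arm, optics
from meas import *
s=arm.observe(); print(s['ee_pos'],s['grip_width'],yang(s),s['force'],s['qpos'],shift(s,(.4265,.2743,.0432)))
P=optics.camera_params('wrist'); im,d=optics.get_image('wrist')
cv2.imwrite('pics/w9.png',im[:,:,::-1])
P=optics.camera_params('scene');im,d=optics.get_image('scene'); cv2.imwrite('pics/c9.png',im[:,:,::-1])
P=optics.camera_params('side');im,d=optics.get_image('side'); cv2.imwrite('pics/s9.png',im[:,:,::-1])
print(top(P,im,d,(.4265,.2743),s['ee_pos'][2]+.044,.035,.004))
E
```

```text
clock: 19.85
ee_pos: [0.4264, 0.2721, 0.1287]
eef_rot: [[0.0, 0.913, 0.408], [0.001, 0.408, -0.913], [-1.0, 0.0, -0.0]]
force: [0.9, -0.4, -2.8]
grip_width: 0.0543
clock: 20.15
ee_pos: [0.4271, 0.2704, 0.1284]
eef_rot: [[0.0, 0.914, 0.405], [-0.0, 0.405, -0.914], [-1.0, 0.0, 0.0]]
force: [-0.3, 0.5, -2.1]
grip_width: 0.0542
[0.42714976 0.27041685 0.12841942] 0.054158443371122036 23.897743543980393 [-0.26925259  0.45905178 -2.07317051] [-75.72337924  21.00553235  46.88560075 115.51558092 -19.53658631
  51.43849873   5.56182367] [ 8.52  0.1  -0.38]
(1106, array([422.4, 281.8, 172.3]), 'circ', 426.4, 274.6, 34.8, 'rect', array([425.8, 278.2]), array([69.5, 48.2]), 8.9)
```

View pics/w9.png

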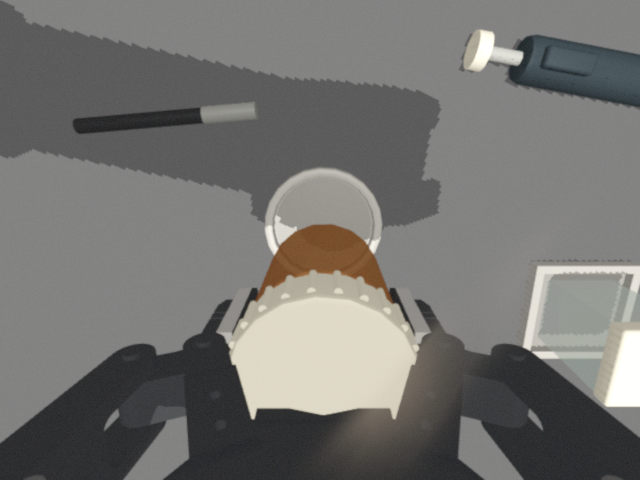

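View pics/s9.png

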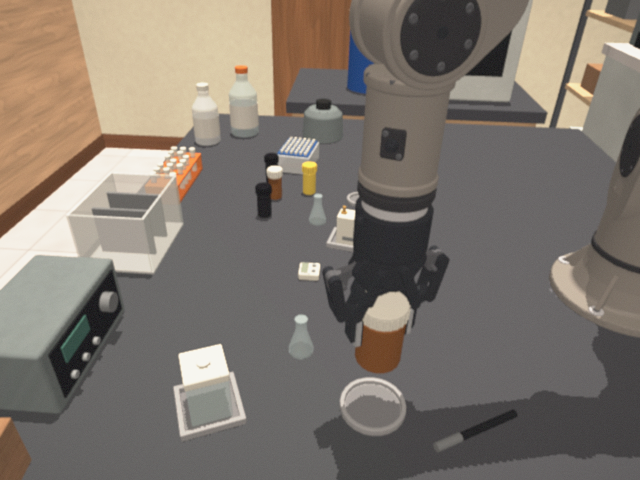

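The big jar hangs over the large round rest, its centre about 1 mm off. Lowering.

```bash
python3 -m jog '[[[0,0,-0.1,0,0.1],[2,0.1,-0.1,0,0.1],[4,0.1,-0.1,0,0.1],[6,0.1,-0.1,0,0.1],[7.2,0.1,-0.1,0,0.1],[7.8,0.1,-0.1,0,0.1],[8.2,0.1,-0.1,0,0.1],[8.4,0.1,-0.1,0,0.1],[8.5,0.1,-0.1,0,0.1],[8.6,0.1,-0.1,0,0.1],[8.7,0.1,-0.1,0,0.1],[8.7,0.1,-0.1,0,0.1]]]'
python3 -c "
from cell import arm
s=arm.observe();print(s['ee_pos'],s['grip_width'],s['force'])"
```

```text
clock: 21.5
ee_pos: [0.4279, 0.2732, 0.043]
eef_rot: [[0.0, 0.914, 0.407], [0.002, 0.407, -0.914], [-1.0, 0.001, -0.002]]
force: [-2.0, -1.9, 10.4]
grip_width: 0.0539
[0.42788039 0.27316263 0.04302569] 0.05385608613850191 [-1.95723103 -1.94032673 10.3711624 ]
```

```bash
python3 -m jog '[[[-0.1,0,0,0,0.35],[-0.1,0,0,0,0.6],[-0.1,0,0,0,0.9],[-0.1,0,0,0,0.9],[-0.1,0,0,0,0.9],[-0.1,0,0,0,0.9],[-1.5,0,0,0,0.9],[-4,0,0,0,0.9],[-7,0,0,0,0.9],[-10,0,0,0,1],[-12,0,0,0,1],[-12,0,0,0,1]]]'
python3 - <<'E'
from cell import arm, optics
from meas import *
s=arm.observe(); print(s['ee_pos'],s['grip_width'],yang(s),s['qpos'],shift(s,(.632,-.283,.16)))
for n in('side','scene','wrist'):
    P=optics.camera_params(n); im,d=optics.get_image(n)
    print(top(P,im,d,(.4265,.2743),.087,.05,.0025))
    print(top(P,im,d,(.632,-.283),.070,.03,.0025))
    cv2.imwrite(f'pics/{n}10.png',im[:,:,::-1])
E
```

```text
clock: 22.7
ee_pos: [0.4292, 0.2738, 0.1648]
eef_rot: [[0.005, 0.914, 0.407], [0.005, 0.407, -0.914], [-1.0, 0.006, -0.003]]
force: [-0.3, 1.0, -0.0]
grip_width: 0.0855
[0.42921806 0.27382853 0.16482147] 0.08549464427400645 23.998390480715315 [-78.27667731  18.11587362  49.20481762 113.3891666  -16.77455148
  55.33093406   3.11921081] [ 0.29 -4.12 59.12]
(1345, array([428.1, 278.2,  87.4]), 'circ', 428.1, 276.7, 29.0, 'rect', array([427.6, 276.3]), array([55.7, 55.3]), 49.7)
(82, array([ 631.8, -279.7,   70.1]), 'circ', 633.7, -281.0, 17.0, 'rect', array([ 631.3, -280.4]), array([28.6, 28.6]), 88.8)
(251, array([429.4, 272.9,  87.1]), 'circ', 428.8, 274.3, 29.4, 'rect', array([428.6, 273.7]), array([54.7, 55.8]), 70.4)
(248, array([ 632.9, -284.5,   69.7]), 'circ', 632.9, -284.3, 16.4, 'rect', array([ 633.2, -283.7]), array([31. , 30.9]), 26.7)
(6350, array([426. , 276.9,  86.7]), 'circ', 426.4, 276.2, 28.9, 'rect', array([426.5, 275.7]), array([55.4, 55.9]), 44.4)
0
```

View pics/wrist10.png

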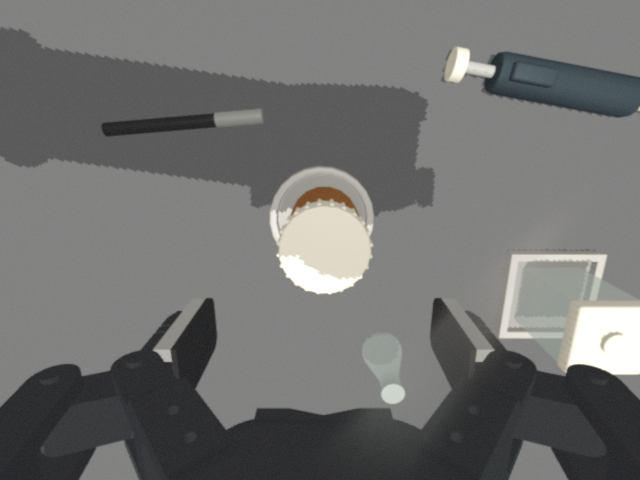

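View pics/side10.png

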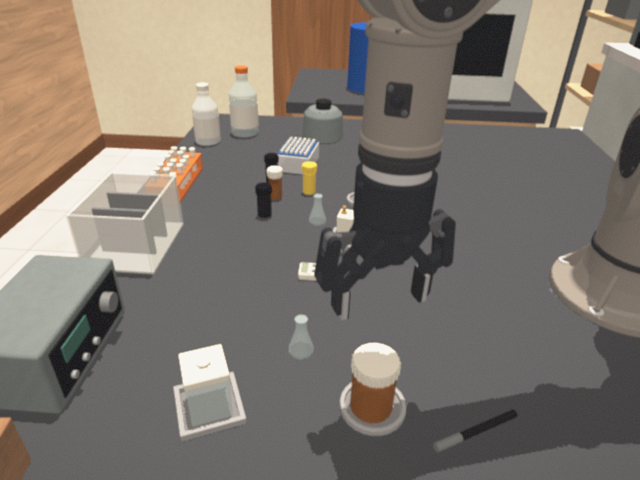

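The big jar is seated in its rest at (373,400) in the side view, cap top at 87 mm. Next is the small jar.

```bash
python3 -m jog '[[[0,-0.1,1.5,2,1],[0,-0.3,4.5,5,1],[0,-0.6,8,9,1],[0,-0.9,12,13,0.4],[0,-1.2,16,17,0.4],[0,-1.5,20,21,0.4],[0,-1.8,24,25,0.4],[0,-2.1,28,29,0.4],[0,-2.4,32,33,0.4],[0,-2.7,36,37,0.4],[0,-3,40,41,0.4],[0,-3.3,44,45,0.4],[0,-3.6,48,48,0.4],[0,-3.8,52,51,0.4],[0,-4,55.5,53,0.4],[0,-4.1,58,54,0.4],[0,-4.1,59.1,54,0.4],[0,-4.1,59.1,54,0.4],[0,-4.1,59.1,54,0.4],[0,-4.1,59.1,54,0.4]]]'
python3 - <<'E'
from cell import arm, optics
from meas import *
s=arm.observe(); print(s['ee_pos'],s['grip_width'],yang(s),s['qpos'],shift(s,(.632,-.283,.034)))
P=optics.camera_params('wrist'); im,d=optics.get_image('wrist')
cv2.imwrite('pics/w11.png',im[:,:,::-1])
print(top(P,im,d,(.632,-.283),.070,.03,.003))
E
```

```text
clock: 24.85
ee_pos: [0.6302, -0.2817, 0.1609]
eef_rot: [[-0.0, 0.867, -0.498], [0.002, -0.498, -0.867], [-1.0, -0.001, -0.001]]
force: [-0.2, 0.2, 0.1]
grip_width: 0.0598
[ 0.63019614 -0.28174221  0.16092022] 0.05982897858877686 -29.88314027829835 [-12.79519162  41.90616442  53.84124377  87.80293688 -35.45540631
  68.67328684  17.4161709 ] [12.69  0.24  0.04]
(1827, array([ 631.1, -282.9,   69.6]), 'circ', 630.6, -283.5, 17.1, 'rect', array([ 630.7, -283.2]), array([33.1, 32.2]), 74.7)
```

View pics/w11.png

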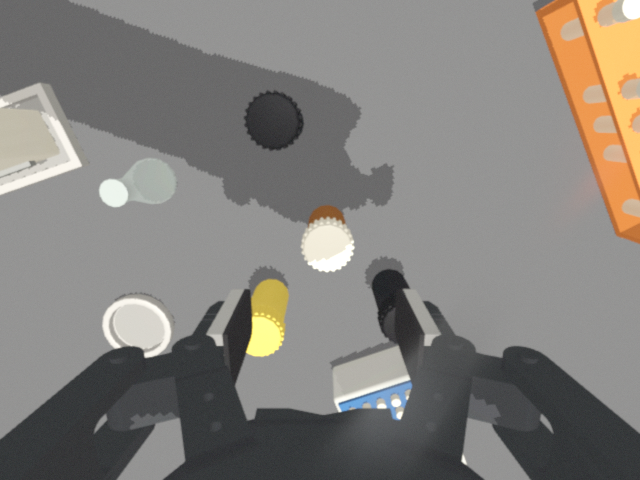

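The small amber jar is at (327,240), between the jaws and clear of its neighbours: black (274,120), yellow (268,310), black (395,300).

```bash
python3 -m jog '[[[0,0.1,0,0,0.4],[3,0.1,0,0,0.4],[6,0.1,0,0,0.4],[9,0.1,0,0,0.4],[11.5,0.1,0,0,0.4],[12.6,0.1,0,0,0.4],[12.6,0.1,0,0,0.4],[12.6,0.1,0,0,-0.5],[12.6,0.1,0,0,-0.5],[12.6,0.1,0,0,-0.5],[12.6,0.1,0,0,-0.5],[12.6,0.1,0,0,-0.5]]]' 30
python3 - <<'E'
from cell import arm, optics
from h import *
s=arm.observe();print(s['ee_pos'],s['grip_width'],s['force'],shift(s,(.441,-.282,.12)))
E
```

```text
clock: 26.1
ee_pos: [0.6321, -0.285, 0.0372]
eef_rot: [[0.003, 0.866, -0.5], [-0.001, -0.5, -0.866], [-1.0, 0.003, -0.0]]
force: [-0.1, 0.6, 6.0]
grip_width: 0.0307
[ 0.63205823 -0.28496787  0.03719228] 0.030731927231905057 [-0.1101365   0.62269303  6.01668165] [ -8.33 -16.67   9.29]
```

```bash
python3 -m jog '[[[-0.5,0,0,0,-0.5],[-2,0,0,0,-0.5],[-4,0,0,0,-0.5],[-6.5,0,0,0,-0.5],[-9,0,0,0,-0.5],[-9,-1,0.6,0,-0.5],[-9,-3,1.7,0,-0.5],[-9,-5.5,3.1,0,-0.5],[-9,-8,4.5,0,-0.5],[-9,-10.5,5.9,0,-0.5],[-9,-13,7.3,0,-0.5],[-9,-15,8.5,0,-0.5],[-9,-16.2,9.1,0,-0.5],[-9,-16.7,9.4,0,-0.5],[-9,-16.7,9.4,0,-0.5],[-9,-16.7,9.4,0,-0.5],[-9,-16.7,9.4,0,-0.5]]]'
python3 - <<'E'
from cell import arm, optics
from meas import *
s=arm.observe(); print(s['ee_pos'],s['grip_width'],yang(s),s['force'],s['qpos'],shift(s,(.441,-.282,.0402)))
im,d=optics.get_image('wrist')
cv2.imwrite('pics/w12.png',im[:,:,::-1])
im,d=optics.get_image('scene'); cv2.imwrite('pics/c12.png',im[:,:,::-1])
E
```

```text
clock: 27.8
ee_pos: [0.4407, -0.2821, 0.1253]
eef_rot: [[0.0, 0.867, -0.498], [-0.001, -0.498, -0.867], [-1.0, 0.001, 0.0]]
force: [-0.7, -0.5, -0.4]
grip_width: 0.0311
[ 0.44071118 -0.28209285  0.12533678] 0.031114525122407404 -29.892869502842082 [-0.65763421 -0.45801763 -0.43010597] [-18.1050562   29.09192135  59.67763801 113.56174584 -30.84751008
  54.90410598  27.1386053 ] [ 8.51  0.01 -0.02]
```

View pics/w12.png

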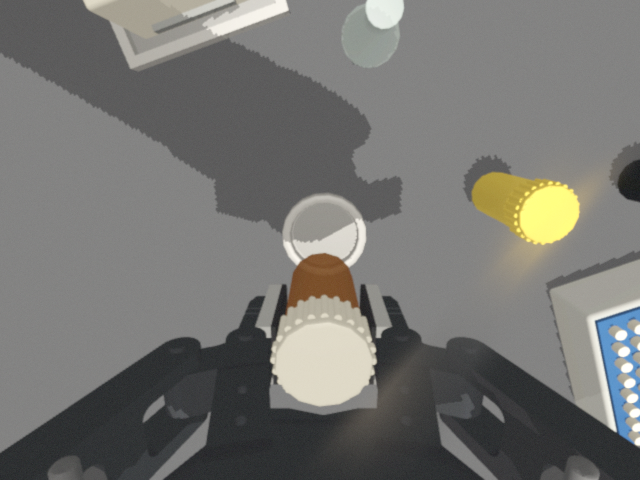

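View pics/c12.png

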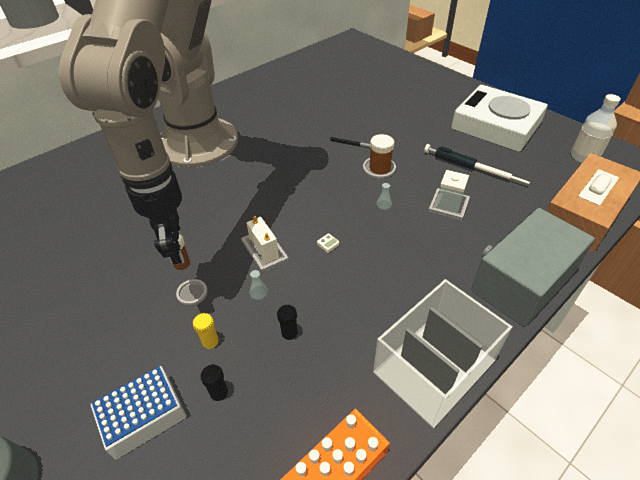

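The small jar hangs over the small round rest (wrist view: rest (324,233), jar centred at x=323). Lowering.

```bash
python3 -m jog '[[[2,0,0.1,0,-0.5],[4,0,0.1,0,-0.5],[6,0,0.1,0,-0.5],[7.2,0,0.1,0,-0.5],[7.8,0,0.1,0,-0.5],[8.2,0,0.1,0,-0.5],[8.4,0,0.1,0,-0.5],[8.5,0,0.1,0,-0.5],[8.6,0,0.1,0,-0.5],[8.6,0,0.1,0,-0.5]]]'
python3 -c "
from cell import arm
s=arm.observe();print(s['ee_pos'],s['grip_width'],s['force'])"
```

```text
clock: 28.9
ee_pos: [0.4394, -0.2834, 0.0402]
eef_rot: [[0.001, 0.866, -0.5], [-0.0, -0.5, -0.866], [-1.0, 0.001, -0.001]]
force: [-0.1, 1.1, 4.7]
grip_width: 0.031
[ 0.43936018 -0.28343308  0.04016055] 0.03096523640975567 [-0.10820875  1.1091273   4.72682989]
```

```bash
python3 -m jog '[[[0,0,0,0,-0.15],[0,0,0,0,0.1],[0,0,0,0,0.4],[0,0,0,0,0.4],[0,0,0,0,0.4],[-1.5,0,0,0,0.4],[-4,0,0,0,0.4],[-7,0,0,0,0.4],[-10,0,0,0,0.6],[-13,0,0,0,1],[-15,0,0,0,1],[-15,0,0,0,1],[-15,0,0,0,1]]]'
python3 - <<'E'
from cell import arm, optics
from meas import *
s=arm.observe(); print(s['clock'],s['ee_pos'],s['grip_width'],s['force'])
T=dict(core=((.4475,-.1087),.063,.05),dish=((.6315,.2922),.079,.05),big=((.4265,.2743),.087,.05),small=((.441,-.282),.073,.03))
for n in('side','scene','wrist'):
    P=optics.camera_params(n); im,d=optics.get_image(n)
    for k,(c,z,r) in T.items(): print(n,k,top(P,im,d,c,z,r,.003))
    cv2.imwrite(f'pics/{n}13.png',im[:,:,::-1])
E
```

```text
clock: 30.2
ee_pos: [0.439, -0.2829, 0.1897]
eef_rot: [[0.001, 0.866, -0.5], [0.0, -0.5, -0.866], [-1.0, 0.001, -0.001]]
force: [0.6, 0.2, 0.5]
grip_width: 0.0852
30.2 [ 0.43899299 -0.28291171  0.18974899] 0.0852297823997241 [0.63096564 0.17692574 0.53988267]
side core (370, array([ 447.3, -104.5,   63.2]), 'circ', 448.3, -109.0, 40.5, 'rect', array([ 447.9, -107.3]), array([37. , 75.9]), 77.5)
side dish (1420, array([630.4, 296.3,  79.3]), 'circ', 630.8, 293.7, 35.5, 'rect', array([631.1, 293.6]), array([52. , 53.3]), 24.1)
side big (1366, array([428.1, 278.4,  87.3]), 'circ', 428.2, 276.8, 28.8, 'rect', array([428.3, 276.6]), array([55.1, 56.3]), 34.5)
side small (89, array([ 439.1, -279.2,   72.9]), 'circ', 436.6, -279.8, 19.4, 'rect', array([ 438.2, -280.4]), array([31.7, 32.3]), 36.6)
scene core (405, array([ 450.3, -110.8,   63. ]), 'circ', 448.9, -108.4, 41.0, 'rect', array([ 448.5, -110.2]), array([34.1, 79.1]), 78.3)
scene dish (339, array([633.1, 289.7,  79. ]), 'circ', 631.3, 292.4, 36.1, 'rect', array([631.9, 290.8]), array([52.1, 56.4]), 24.1)
scene big (259, array([429.8, 273. ,  87. ]), 'circ', 427.6, 275.0, 29.6, 'rect', array([428.4, 274.7]), array([55.9, 55.6]), 65.9)
scene small (179, array([ 441.2, -282.9,   73. ]), 'circ', 440.6, -282.5, 16.4, 'rect', array([ 440.7, -283.1]), array([30.7, 30.4]), 69.3)
wrist core (2374, array([ 433.2, -117.1,   62.7]), 'circ', 443.6, -114.0, 38.0, 'rect', array([ 438.2, -123.3]), array([21.9, 76. ]), 60.0)
wrist dish 0
wrist big 0
wrist small (1528, array([ 438.3, -281.5,   72.6]), 'circ', 438.1, -282.0, 17.1, 'rect', array([ 437.6, -282. ]), array([32.6, 32.7]), 15.1)
```

View pics/wrist13.png

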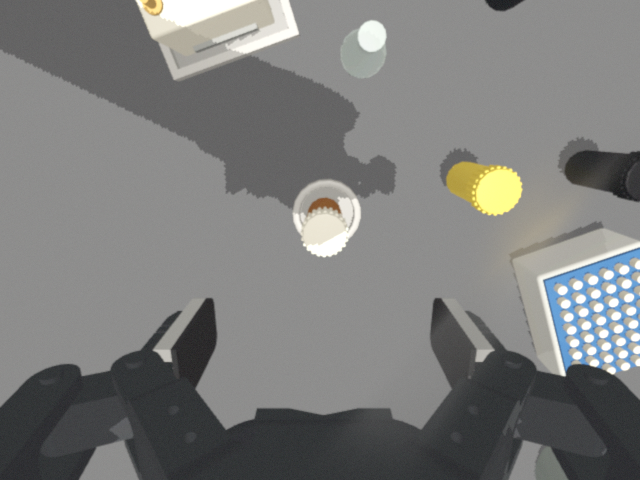

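View pics/side13.png

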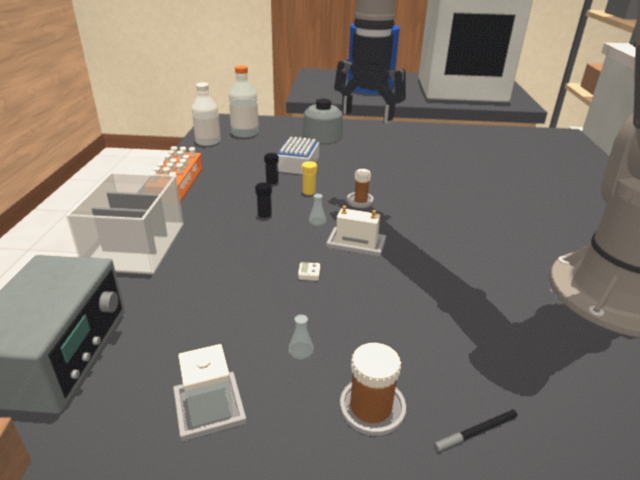

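View pics/scene13.png

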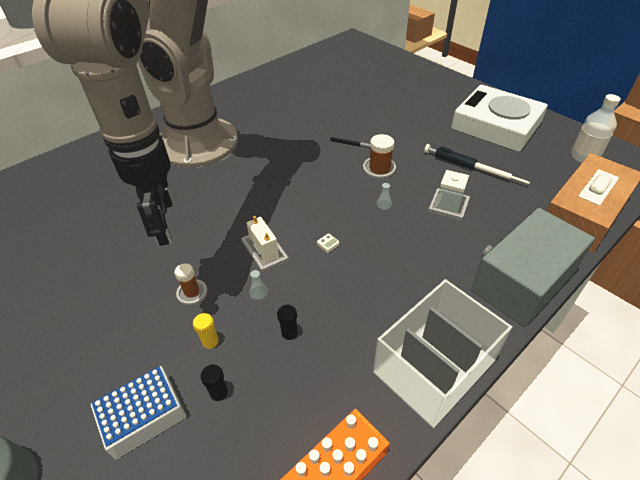

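All four pieces stand in their rests with tops at the expected 63, 79, 87 and 73 mm. The flasks and look-alikes are where they were, and the gripper is clear. Handing in.

```bash
python3 -c "
from cell import close_job
print(close_job())"
```

```text
the job is handed in; nothing more can be done
None
```

I placed the electrode core, square jar, big jar and small amber jar, in that order, upright in their matching rests. Each was lowered to light contact, about 5–10 N at the wrist, before I released it. The job took about 30 s of the 118 s allowed.

In the last pictures the tops stand at 63, 79, 87 and 73 mm, which is each piece's height plus the 3 mm recess floor. The centres are within about 3 mm of the rest centres. The two flasks and the black and yellow look-alikes look unmoved in the pictures, and the gripper was clear about 19 cm up.

The cameras disagreed by 2–4 mm on some positions, within the roughly 8 mm of play in each recess. In the final wrist view the core was only partly in frame and its numbers were unusable; the big and square jars were out of view. Those three rest on the side and scene views. No other check failed.

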